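Change over the tool trays at the mason's banker

TASK

First push the empty blue-fronted tray fully home on its rails. Then hook a fingertip behind the lip of the red-fronted chisel tray and draw it fully out to its stop, and leave it there. Do not pinch or pick up anything, and leave the other things on the banker undisturbed.

Things in the scene. Friction and masses are not known exactly. Their poses are not given: they have to be found in the camera images.
- chisel_tray (a joint): How far the chisel tray is drawn out of its fixed grey hood (200 x 130 x 80 mm high), m: 0 = fully home, 0.11 = fully out against its stop. It slides level on two rails along its own -x, roughly towards the robot, with 2.5 N of friction and slight damping, stays where left, cannot be lifted off. Starts nearly home. The two hoods stand side by side and may swap places.
- empty_tray (a joint): How far the empty tray is drawn out of its fixed grey hood (200 x 130 x 80 mm high), m: 0 = fully home, 0.11 = fully out against its stop. It slides level on two rails along its own -x, roughly towards the robot, with 2.5 N of friction and slight damping, stays where left, cannot be lifted off. Starts well out. The two hoods stand side by side and may swap places.
- chisel_lip (a point): Upright red lip at the head of the chisel tray, 8 mm thick, 110 wide (y). Point: middle of the top edge of its inner face (the face to hook, looking to +x), 62 mm above the table; x points into the hood, z up. Behind is an open finger bay 65 mm long (x), 102 wide, floor 22 mm above the table, ended by a divider 44 mm above it. Tray home: inner face 70 mm before the hood's mouth. Divider red too.
- chisel_front (a point): Red plate covering the outside of the lip of the chisel tray: 6 mm thick, 110 mm wide, from 16 to 56 mm above the table. Point: middle of its outer face (looking to -x, at the robot), 36 mm above the table, 14 mm in front of the lip's inner face; x points into the hood, z up.
- empty_lip (a point): Upright blue lip at the head of the empty tray, 8 mm thick, 110 wide (y). Point: middle of the top edge of its inner face (the face to hook, looking to +x), 62 mm above the table; x points into the hood, z up. Behind is an open finger bay 65 mm long (x), 102 wide, floor 22 mm above the table, ended by a divider 44 mm above it. Tray home: inner face 70 mm before the hood's mouth. Divider blue too.
- empty_front (a point): Blue plate covering the outside of the lip of the empty tray: 6 mm thick, 110 mm wide, from 16 to 56 mm above the table. Point: middle of its outer face (looking to -x, at the robot), 36 mm above the table, 14 mm in front of the lip's inner face; x points into the hood, z up.
- chisel1: Loose steel stone chisel, 128 x 20 x 12 mm, lying in the chisel tray behind the divider, under the hood at the start; it rides along with the tray. Origin: underside, at its cutting edge, the end nearest the lip.
- chisel2: A second one, the same, beside it.
- finial: Half-carved white marble finial, 191 mm tall on an 85 mm square foot, standing on the round turntable (320 mm across, its top 94 mm above the table), to the left. Origin: centre of its underside.
- straightedge: Boxwood straightedge 180 x 28 x 6 mm lying on the turntable. Origin: centre of its underside.
- mallet: Round beech carving mallet standing on its head, 110 mm across, 245 mm tall with its handle up, on the turntable. Origin: centre of its underside.
- rasp: Half-round steel rasp with a wooden handle, 270 mm long along its x, lying on the table to the right. Origin: underside, near the middle.
- dust_brush: Brush lying on the table, far right. Origin: underside.

How it is judged (in metres and radians):
On the way, in this order (a step that is already met when the one before it is completed fails the run):
1. the empty tray is pushed fully home (value of joint empty_tray below 0.006 m), for 0.1 s.
2. the chisel tray is on its way out, drawn by the fingers behind its lip (contact force between the fingers and chisel_lip_wall above 0.5 N and value of joint chisel_tray above 0.03 m), for 0.02 s.
3. the chisel tray is fully out (value of joint chisel_tray above 0.104 m), for 0.1 s.
At the end, for the whole second after the job is handed in: The empty tray is home to within 6 mm, the chisel tray is drawn out to within 6 mm of its stop and at rest, and the fingers are clear of everything (value of joint empty_tray below 0.006 m and value of joint chisel_tray above 0.104 m and velocity of joint chisel_tray between -0.01 and 0.01 m/s); the robot touches nothing.
It fails at once if the lip of the chisel tray is pinched (pressed by the fingers on both faces at once) (contact force between the fingers and chisel_lip_wall above 1 N and contact force between the fingers and chisel_front_plate above 1 N).
It fails at once if the lip of the empty tray is pinched (pressed by the fingers on both faces at once) (contact force between the fingers and empty_lip_wall above 1 N and contact force between the fingers and empty_front_plate above 1 N).
It fails at once if the chisel tray is out before the empty one is home (value of joint chisel_tray above 0.05 m and value of joint empty_tray above 0.02 m).
It fails at once if a chisel is lifted in or out of its tray (height (world z) of any of chisel1, chisel2 above 0.045 m).
It fails at once if another thing on the banker is shifted by more than 15 mm or lifted (distance of any of finial, straightedge, mallet, rasp, dust_brush from where it was at the start of the episode above 0.015 m).
It also fails if it takes over 48 s, if anything falls off the work surface, if the arm or the gripper's body presses on something with over 40 N, if the wrist force passes 120 N, or if a joint passes its speed limit or range.

ROBOT

A 6-joint arm with a two-finger parallel gripper is mounted at the origin on the work surface. World frame = base frame: x ahead of the robot, y to its left, z up, the work surface at z = 0. Lengths are in m, angles in degrees, forces in N, time in s.
With the tool pointing down it reaches from about 0.325 to 0.925 m from the base axis. Payload 3.1 kg.
Tool frame: the origin (TCP) lies between the finger pads; the fingertips stand 22 mm ahead of it and the grasp point (between the pads) lies 3 mm ahead of it; z points along the fingers, y is the line along which they close (so a half turn about z gives the same grasp; the last joint's range is limited). The gripper opens to 85 mm and grips with 20 to 120 N. Pads are 22 mm wide; open, the fingers measure 114 mm over their backs; the gripper's body (76 mm by 85 mm) begins 54 mm behind the grasp point. The pads swing forward as they close: fully open they stand 13 mm farther back than shut.
Start: joints at [70.405, 12.427, 92.441, -0, 75.132, -6.429], TCP at [0.142, 0.609, 0.253] pointing down, gripper open.
Joint ranges: [-157.48, 157.48], [-44.54, 120.13], [17.64, 146.25], [-64.5, 244.5], [7.68, 150.69], [-147.95, 147.95]. Speed limits (degrees/s): [159.86, 159.86, 180, 180, 180, 180].

INTERFACE

Orientations are given as a 3x3 rotation matrix whose columns are the frame's x, y, z axes.
In Python, from bench import get_obs, camera, camera_params, job_done gives the robot as it stands. The module is installed in compiled form; this text tells all that it offers.
- The arm moves only by the tool step_arm, never from a script. Its argument "steps" is a list of rows, each an object of numbers: "wx", "wy", "wz": the turn, a rotation vector about the tool's x, y, z in degrees; "x", "y", "z": the shift along the tool's x, y, z in m; "jaw": the gripper's target within -1 to 1 (fully open at 1, half-way at 0, shut at -1). A call has 1 to 10 rows; each row shifts and turns the commanded pose from where the row before left it, along the tool's axes as they then stand; what a row does not reach is not made up. A row lasts 1/10 s, in which the tool goes at most 50 mm and 8.59 degrees, less where a joint would pass 70% of its speed; a pose out of reach is approached as far as the arm can. A call with a gripper value outside its range is refused whole. The fingers move at their own pace and stop on an object; "squeeze" is the grip in N (left out, the last holds). Time passes only in rows, so rows that do not move let the fingers close. It gives the time, the measured TCP pose, the force, the opening and the grip force at its end, in the units of the state.
- get_obs(): the state, without advancing time (a new reading comes with each control period).
- camera(name): name is "scene" or "top" or "wrist"; returns the picture (400x640x3 uint8, blue, green, red); there is no depth.
- camera_params(name): a dict with "fx", "fy", "cx", "cy" (pixels), "D" ([k1, k2, p1, p2, k3] as OpenCV has them; the pictures are not rectified), "rvec" (rotation vector, rad) and "tvec" (3), from world to camera coordinates, as OpenCV has them. Camera axes: x right, y down, z forward; pixel columns grow to the right and rows downward; lengths in m; the calibration is good to about 2 mm. A picture is of the moment at which its call begins: read the wrist's pose just before it. camera_params takes no time and is no camera call; for the wrist camera it gives the pose at the moment of the call.
- job_done(): hands the job in; it is judged then, once.
The state is a dict: "time_s": time; "joints": joint angles; "qd": joint speeds; "effort": joint torques, N m; "ee_pos": TCP position; "tcp_rot": TCP orientation; "force": force on the tool from outside, world axes, zero at the start; "ft_torque": the same for the moment, N m; "gripper_width": finger opening in m; "gripper_force": force on a finger pad.
Only numpy, scipy, OpenCV 4.12 (cv2) and the standard library are available. Lean on these libraries where they do the work, as an engineer would, in place of code of your own. Each camera call takes 0.05 s, during which the arm holds its last target. There are 200 camera calls.

## Working session

There is one attempt and no reset: what is moved stays moved. The work goes in short steps, Python scripts to look and compute and a tool call to move; the robot and the scene stay as the last step left them, time stands still between calls to the robot, and variables do not carry over. Pictures are saved under pics/ and viewed, at most 10 in all, crops included, and the job is handed in when it is done.

Besides the shell and the picture viewer there is one more tool, called after "Request:" as name(argument=value, ...), one argument or row to a line, values as JSON. step_arm: Moves the arm, as the interface text tells. Its arguments: {"type":"object","properties":{"steps":{"type":"array"},"squeeze":{"type":"number"}},"required":["steps"]}

```bash
mkdir -p pics; python3 - <<'E'
from bench import *
import cv2
for n in("scene","top"):
    cv2.imwrite(f"pics/{n}0.png",camera(n)); p=camera_params(n); print(n,p)
s=get_obs();print(s["time_s"],s["ee_pos"],s["tcp_rot"],s["force"])
E
```

```text
scene {'fx': 418.24052888938667, 'fy': 418.24052888938667, 'cx': 321.27584904312994, 'cy': 198.04450323892135, 'D': array([-0.11070837,  0.        ,  0.        ,  0.        ,  0.        ]), 'rvec': array([ 0.70749325,  2.42607635, -1.34152425]), 'tvec': array([ 0.50091439, -0.06273689,  1.43168962])}
top {'fx': 505.3497056747992, 'fy': 505.3497056747992, 'cx': 320.7001700827306, 'cy': 193.07920524569798, 'D': array([-0.08948102,  0.        ,  0.        ,  0.        ,  0.        ]), 'rvec': array([ 2.16955383, -2.13818238,  0.12759412]), 'tvec': array([-0.02237209,  0.59439045,  1.62365992])}
0.1 [0.14210282 0.60792555 0.25206038] [[-9.73718654e-01  2.27753076e-01 -7.20422119e-04]
 [ 2.27754100e-01  9.73716480e-01 -2.07061653e-03]
 [ 2.29897606e-04 -2.18027703e-03 -9.99997597e-01]] [ 0.56972947 -1.11664077 -0.32448808]
```

View pics/top0.png

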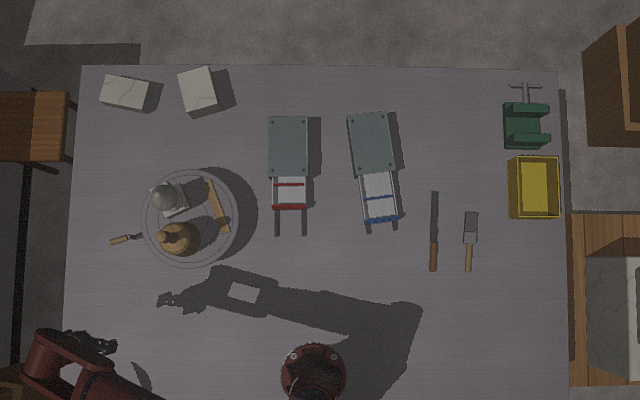

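View pics/scene0.png

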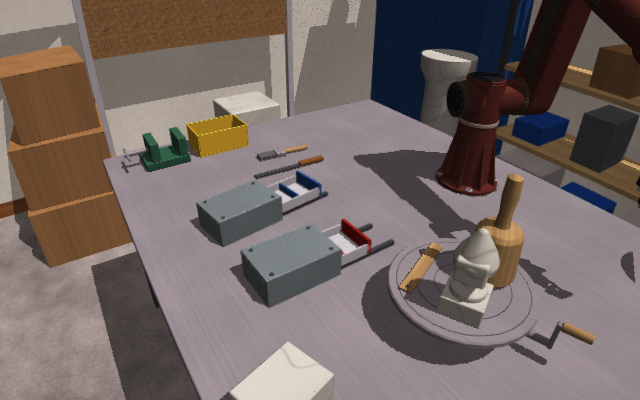

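The top view shows the red lip at about (289,207) and the blue lip at about (383,219), with the hoods behind them. I'll enlarge that area to read corners.

```bash
python3 - <<'E'
import cv2
i=cv2.imread("pics/top0.png")[105:240,255:415]
cv2.imwrite("pics/c1.png",cv2.convertScaleAbs(cv2.resize(i,None,fx=4.4,fy=4.4,interpolation=cv2.INTER_CUBIC)[:600],alpha=1.5))
E
```

```text
(no output)
```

View pics/c1.png

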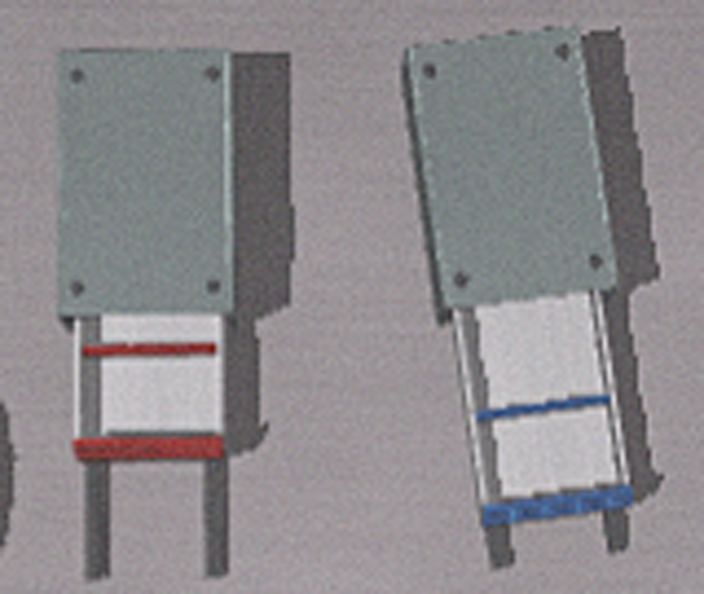

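The crop shows the red lip's inner edge from (76,439) to (223,436), and the blue one from (484,506) to (632,487). The hood mouth edges run (60,316)–(232,314) and (443,308)–(616,288).

```bash
cat > h.py <<'E'
from bench import *
import cv2, numpy as np
def ray(n,uv,z,p=None):
    p=p or camera_params(n)
    K=np.array([[p["fx"],0,p["cx"]],[0,p["fy"],p["cy"]],[0,0,1]])
    q=cv2.undistortPoints(np.array(uv,float).reshape(-1,1,2),K,p["D"]).reshape(-1,2)
    R=cv2.Rodrigues(p["rvec"])[0]; c=-R.T@p["tvec"]
    d=np.c_[q,np.ones(len(q))]@R
    return c+d*((np.atleast_1d(z)-c[2])/d[:,2])[:,None]
E
python3 - <<'E'
from h import *
f=lambda a:np.array(a)/4.4+[255,105]
for n,a,h in(("red",[(76,439),(223,436)],[(62,316),(232,314),(228,50),(58,52)]),("blue",[(484,506),(632,487)],[(443,308),(616,288),(580,28),(410,46)])):
    L=ray("top",f(a),.062);H=ray("top",f(h),.08)
    print(n,L.round(4).tolist(),L.mean(0).round(4),"w",np.linalg.norm(L[0]-L[1]));print(H.round(4).tolist(),[np.linalg.norm(H[i]-H[i-1]).round(4) for i in range(4)])
    ax=(H[2]+H[3]-H[0]-H[1])/2; yaw=np.degrees(np.arctan2(ax[1],ax[0])); ax/=np.linalg.norm(ax)
    l=L[0]-L[1]; print("yaw",yaw,np.degrees(np.arctan2(-l[0],l[1])),"mouth-lip",(H[:2].mean(0)-L.mean(0))@ax, "lat",np.cross(ax,H[:2].mean(0)-L.mean(0))[2])
s=get_obs();print(np.degrees(np.arctan2(s["tcp_rot"][1,0],s["tcp_rot"][0,0])))
E
```

```text
red [[0.5512, 0.142, 0.062], [0.555, 0.0341, 0.062]] [0.5531 0.088  0.062 ] w 0.10804214509447238
[[0.6397, 0.1529, 0.08], [0.6428, 0.0285, 0.08], [0.8415, 0.0351, 0.08], [0.8385, 0.1617, 0.08]] [np.float64(0.199), np.float64(0.1244), np.float64(0.1987), np.float64(0.1266)]
yaw 2.229269169349095 2.010274673222249 mouth-lip 0.08816707359455722 lat -0.000798329033056521
blue [[0.5063, -0.1577, 0.062], [0.5217, -0.2662, 0.062]] [ 0.514  -0.2119  0.062 ] w 0.10958332525822453
[[0.6495, -0.1256, 0.08], [0.6662, -0.2524, 0.08], [0.8623, -0.2267, 0.08], [0.8464, -0.1001, 0.08]] [np.float64(0.1986), np.float64(0.1278), np.float64(0.1978), np.float64(0.1276)]
yaw 7.427125084794173 8.074039502463442 mouth-lip 0.14557777995823665 lat 0.004134044298987765
166.83511745793757
```

Request:
step_arm(
  steps=[
    {"x": -0.027,"y": -0.039,"jaw": -1},
    {"x": -0.027,"y": -0.039,"jaw": -1},
    {"x": -0.027,"y": -0.039,"jaw": -1},
    {"x": -0.027,"y": -0.039,"jaw": -1},
    {"x": -0.027,"y": -0.039,"jaw": -1},
    {"x": -0.027,"y": -0.039,"jaw": -1},
    {"x": -0.027,"y": -0.039,"jaw": -1},
    {"x": -0.027,"y": -0.039,"jaw": -1},
    {"x": -0.027,"y": -0.039,"jaw": -1},
    {"x": -0.027,"y": -0.039,"jaw": -1},
  ],
  squeeze=30,
)

```text
invalid input
```

```bash
cat > g.py <<'E'
import sys
from h import *
# target x y z yaw -> needed shift in tool axes (after/before turn)
t=np.array(eval(sys.argv[1]),float); s=get_obs(); R=s["tcp_rot"]
yaw=np.degrees(np.arctan2(R[1,0],R[0,0])); d=t[:3]-s["ee_pos"]
print("t",s["time_s"],"pos",s["ee_pos"].round(4),"yaw",yaw.round(2),"F",s["force"].round(1),"q",np.round(s["joints"],1))
print("shift tool",(R.T@d).round(4),"wz",round(-((t[3]-yaw+180)%360-180),2),"tilt",R[:,2].round(4))
E
python3 g.py "[.4645,-.2186,.20,187.7]"
```

```text
t 0.1 pos [0.1421 0.6079 0.2521] yaw 166.84 F [ 0.6 -1.1 -0.3] q [70.4 12.5 92.5 -0.  75.1 -6.4]
shift tool [-0.5022 -0.7313  0.0535] wz -20.86 tilt [-7.0e-04 -2.1e-03 -1.0e+00]
```

Request:
step_arm(
  steps=[
    {"wx": 0,"wy": 0,"wz": 0,"x": -0.027,"y": -0.039,"z": 0,"jaw": -1},
    {"wx": 0,"wy": 0,"wz": 0,"x": -0.027,"y": -0.039,"z": 0,"jaw": -1},
    {"wx": 0,"wy": 0,"wz": 0,"x": -0.027,"y": -0.039,"z": 0,"jaw": -1},
    {"wx": 0,"wy": 0,"wz": 0,"x": -0.027,"y": -0.039,"z": 0,"jaw": -1},
    {"wx": 0,"wy": 0,"wz": 0,"x": -0.027,"y": -0.039,"z": 0,"jaw": -1},
    {"wx": 0,"wy": 0,"wz": 0,"x": -0.027,"y": -0.039,"z": 0,"jaw": -1},
    {"wx": 0,"wy": 0,"wz": 0,"x": -0.027,"y": -0.039,"z": 0,"jaw": -1},
    {"wx": 0,"wy": 0,"wz": 0,"x": -0.027,"y": -0.039,"z": 0,"jaw": -1},
    {"wx": 0,"wy": 0,"wz": 0,"x": -0.027,"y": -0.039,"z": 0,"jaw": -1},
    {"wx": 0,"wy": 0,"wz": 0,"x": -0.027,"y": -0.039,"z": 0,"jaw": -1},
  ],
  squeeze=30,
)

```text
time_s: 1.1
ee_pos: [0.3163, 0.1656, 0.2531]
tcp_rot: [[-0.974, 0.227, 0.001], [0.227, 0.974, 0.0], [-0.001, 0.0, -1.0]]
force: [0.7, -0.4, 0.1]
gripper_width: -0.0
gripper_force: 0.0
```

```bash
python3 g.py "[.4645,-.2186,.20,187.7]"
```

```text
t 1.1 pos [0.3163 0.1656 0.2531] yaw 166.87 F [ 0.7 -0.4  0.1] q [ 16.3 -23.8 125.6  -0.   78.1 -60.5]
shift tool [-0.2315 -0.3405  0.0531] wz -20.83 tilt [ 6.e-04  1.e-04 -1.e+00]
```

Request:
step_arm(
  steps=[
    {"wx": 0,"wy": 0,"wz": 0,"x": -0.0257,"y": -0.0378,"z": 0.005,"jaw": -1},
    {"wx": 0,"wy": 0,"wz": 0,"x": -0.0257,"y": -0.0378,"z": 0.005,"jaw": -1},
    {"wx": 0,"wy": 0,"wz": 0,"x": -0.0257,"y": -0.0378,"z": 0.005,"jaw": -1},
    {"wx": 0,"wy": 0,"wz": 0,"x": -0.0257,"y": -0.0378,"z": 0.005,"jaw": -1},
    {"wx": 0,"wy": 0,"wz": 0,"x": -0.0257,"y": -0.0378,"z": 0.005,"jaw": -1},
    {"wx": 0,"wy": 0,"wz": 0,"x": -0.0257,"y": -0.0378,"z": 0.005,"jaw": -1},
    {"wx": 0,"wy": 0,"wz": 0,"x": -0.0257,"y": -0.0378,"z": 0.005,"jaw": -1},
    {"wx": 0,"wy": 0,"wz": 0,"x": -0.0257,"y": -0.0378,"z": 0.005,"jaw": -1},
    {"wx": 0,"wy": 0,"wz": 0,"x": -0.0257,"y": -0.0378,"z": 0.005,"jaw": -1},
  ],
)

```text
time_s: 2.0
ee_pos: [0.4641, -0.2184, 0.2075]
tcp_rot: [[-0.974, 0.228, -0.001], [0.228, 0.974, 0.001], [0.001, 0.0, -1.0]]
force: [-0.2, 1.0, 0.1]
gripper_width: 0.0001
gripper_force: 0.0
```

Request:
step_arm(
  steps=[
    {"wx": 0,"wy": 0,"wz": -7,"x": 0,"y": 0,"z": 0,"jaw": -1},
    {"wx": 0,"wy": 0,"wz": -7,"x": 0,"y": 0,"z": 0,"jaw": -1},
    {"wx": 0,"wy": 0,"wz": -6.8,"x": 0,"y": 0,"z": 0,"jaw": -1},
    {"wx": 0,"wy": 0,"wz": 0,"x": 0,"y": 0,"z": 0,"jaw": -1},
  ],
)

```text
time_s: 2.4
ee_pos: [0.4637, -0.2166, 0.2076]
tcp_rot: [[-0.991, -0.132, -0.001], [-0.132, 0.991, 0.001], [0.001, 0.001, -1.0]]
force: [-0.5, 0.6, 0.6]
gripper_width: -0.0003
gripper_force: 0.0
```

```bash
python3 g.py "[.4645,-.2186,.055,187.7]"; python3 -c "
from h import *
cv2.imwrite('pics/w1.png',camera('wrist'))"
```

```text
t 2.4 pos [ 0.4637 -0.2166  0.2076] yaw -172.4 F [-0.5  0.6  0.6] q [ -32.9    1.2  110.     0.    68.9 -130.5]
shift tool [-0.0007 -0.0023  0.1526] wz -0.1 tilt [-1.1e-03  8.0e-04 -1.0e+00]
```

View pics/w1.png

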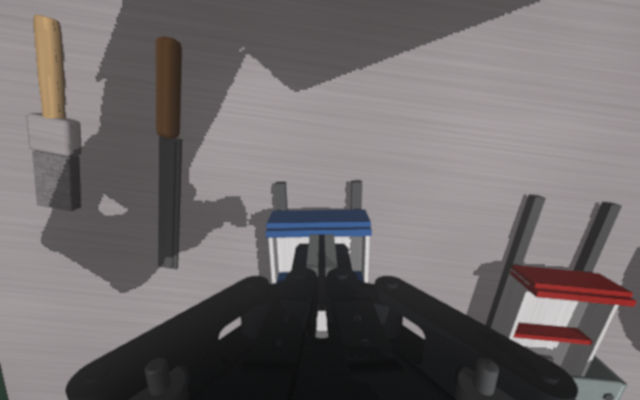

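The blue front spans (268–371, 212–235), centred on the shut fingers and square to them. I'll descend in front of it.

Request:
step_arm(
  steps=[
    {"wx": 0,"wy": 0,"wz": 0,"x": 0,"y": -0.002,"z": 0.04,"jaw": -1},
    {"wx": 0,"wy": 0,"wz": 0,"x": 0,"y": 0,"z": 0.04,"jaw": -1},
    {"wx": 0,"wy": 0,"wz": 0,"x": 0,"y": 0,"z": 0.04,"jaw": -1},
    {"wx": 0,"wy": 0,"wz": 0,"x": 0,"y": 0,"z": 0.027,"jaw": -1},
    {"wx": 0,"wy": 0,"wz": 0,"x": 0,"y": 0,"z": 0,"jaw": -1},
  ],
)

```text
time_s: 2.95
ee_pos: [0.4606, -0.2159, 0.0568]
tcp_rot: [[-0.991, -0.131, -0.009], [-0.131, 0.991, 0.006], [0.008, 0.007, -1.0]]
force: [-0.7, 0.9, -0.5]
gripper_width: 0.0002
gripper_force: 0.0
```

Request:
step_arm(
  steps=[
    {"wx": 0,"wy": 0,"wz": 0,"x": -0.01,"y": 0,"z": 0,"jaw": -1},
    {"wx": 0,"wy": 0,"wz": 0,"x": -0.01,"y": 0,"z": 0,"jaw": -1},
    {"wx": 0,"wy": 0,"wz": 0,"x": -0.01,"y": 0,"z": 0,"jaw": -1},
    {"wx": 0,"wy": 0,"wz": 0,"x": -0.01,"y": 0,"z": 0,"jaw": -1},
  ],
)

```text
time_s: 3.35
ee_pos: [0.5058, -0.2139, 0.0632]
tcp_rot: [[-0.991, -0.133, 0.002], [-0.133, 0.991, -0.002], [-0.001, -0.002, -1.0]]
force: [-3.3, -0.4, 2.0]
gripper_width: 0.0004
gripper_force: 1.5
```

Request:
step_arm(
  steps=[
    {"wx": 0,"wy": 0,"wz": 0,"x": -0.01,"y": 0,"z": 0,"jaw": -1},
    {"wx": 0,"wy": 0,"wz": 0,"x": -0.01,"y": 0,"z": 0,"jaw": -1},
    {"wx": 0,"wy": 0,"wz": 0,"x": -0.01,"y": 0,"z": 0,"jaw": -1},
    {"wx": 0,"wy": 0,"wz": 0,"x": -0.01,"y": 0,"z": 0,"jaw": -1},
  ],
)

```text
time_s: 3.75
ee_pos: [0.5443, -0.2076, 0.0612]
tcp_rot: [[-0.991, -0.133, -0.001], [-0.133, 0.991, 0.0], [0.0, 0.0, -1.0]]
force: [-3.3, -0.5, 2.3]
gripper_width: 0.0001
gripper_force: 1.6
```

Request:
step_arm(
  steps=[
    {"wx": 0,"wy": 0,"wz": 0,"x": -0.007,"y": 0,"z": 0,"jaw": -1},
    {"wx": 0,"wy": 0,"wz": 0,"x": -0.006,"y": 0,"z": 0,"jaw": -1},
    {"wx": 0,"wy": 0,"wz": 0,"x": -0.003,"y": 0,"z": 0,"jaw": -1},
  ],
)

```text
time_s: 4.05
ee_pos: [0.5599, -0.2054, 0.061]
tcp_rot: [[-0.991, -0.133, -0.0], [-0.133, 0.991, 0.001], [0.0, 0.001, -1.0]]
force: [-3.9, 0.1, 2.1]
gripper_width: -0.0004
gripper_force: 1.4
```

Request:
step_arm(
  steps=[
    {"wx": 0,"wy": 0,"wz": 0,"x": -0.003,"y": 0,"z": 0,"jaw": -1},
    {"wx": 0,"wy": 0,"wz": 0,"x": -0.002,"y": 0,"z": 0,"jaw": -1},
  ],
)

```text
time_s: 4.25
ee_pos: [0.5643, -0.2048, 0.061]
tcp_rot: [[-0.991, -0.133, -0.001], [-0.133, 0.991, 0.001], [0.001, 0.001, -1.0]]
force: [-3.0, 1.2, 0.5]
gripper_width: -0.0
gripper_force: 1.3
```

Request:
step_arm(
  steps=[
    {"wx": 0,"wy": 0,"wz": 0,"x": -0.002,"y": 0,"z": 0,"jaw": -1},
    {"wx": 0,"wy": 0,"wz": 0,"x": 0,"y": 0,"z": 0,"jaw": -1},
  ],
)

```text
time_s: 4.45
ee_pos: [0.5644, -0.2047, 0.061]
tcp_rot: [[-0.991, -0.133, -0.005], [-0.133, 0.991, 0.001], [0.005, 0.002, -1.0]]
force: [-7.0, 1.4, 5.3]
gripper_width: 0.0
gripper_force: 3.6
```

Request:
step_arm(
  steps=[
    {"wx": 0,"wy": 0,"wz": 0,"x": -0.003,"y": 0,"z": 0,"jaw": -1},
    {"wx": 0,"wy": 0,"wz": 0,"x": 0,"y": 0,"z": 0,"jaw": -1},
  ],
)

```text
time_s: 4.65
ee_pos: [0.5646, -0.2047, 0.061]
tcp_rot: [[-0.991, -0.134, -0.013], [-0.134, 0.991, 0.001], [0.012, 0.003, -1.0]]
force: [-15.2, -1.3, 10.5]
gripper_width: -0.0
gripper_force: 7.6
```

Request:
step_arm(
  steps=[
    {"wx": 0,"wy": 0,"wz": 0,"x": 0.02,"y": 0,"z": 0,"jaw": -1},
    {"wx": 0,"wy": 0,"wz": 0,"x": 0.035,"y": 0,"z": 0,"jaw": -1},
    {"wx": 0,"wy": 0,"wz": 0,"x": 0,"y": 0,"z": -0.045,"jaw": -1},
    {"wx": 0,"wy": 0,"wz": 0,"x": 0,"y": 0,"z": -0.045,"jaw": -1},
    {"wx": 0,"wy": 0,"wz": 0,"x": 0,"y": 0,"z": -0.045,"jaw": -1},
    {"wx": 0,"wy": 0,"wz": 0,"x": 0,"y": 0,"z": 0,"jaw": -1},
  ],
)

```text
time_s: 5.25
ee_pos: [0.5207, -0.2151, 0.2055]
tcp_rot: [[-0.991, -0.132, 0.017], [-0.132, 0.991, -0.009], [-0.016, -0.011, -1.0]]
force: [0.3, -0.5, -0.0]
gripper_width: -0.0001
gripper_force: 0.0
```

```bash
python3 - <<'E'
from h import *
i=camera("top")[105:240,255:415]
cv2.imwrite("pics/c2.png",cv2.convertScaleAbs(cv2.resize(i,None,fx=4.4,fy=4.4,interpolation=cv2.INTER_CUBIC)[:600],alpha=1.5))
E
python3 g.py "[.5875,.0893,.2,182.1]"
```

```text
t 5.3 pos [ 0.5188 -0.214   0.2019] yaw -172.39 F [-0.1 -0.6  0.3] q [ -29.6    7.1  104.3    0.    67.8 -127.2]
shift tool [-0.1082  0.2915  0.0008] wz 5.51 tilt [ 0.0119 -0.0063 -0.9999]
```

View pics/c2.png

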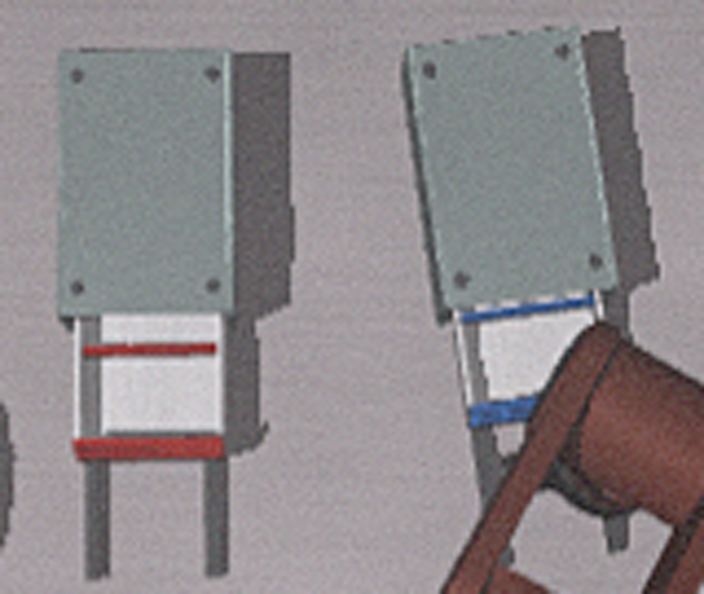

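The blue divider now sits at the hood mouth (463–592, 318–298), so that tray is home. The red tray hasn't moved. Next I'll go over the red bay.

Request:
step_arm(
  steps=[
    {"wx": 0,"wy": 0,"wz": 0,"x": -0.0155,"y": 0.0416,"z": 0,"jaw": -1},
    {"wx": 0,"wy": 0,"wz": 0,"x": -0.0155,"y": 0.0416,"z": 0,"jaw": -1},
    {"wx": 0,"wy": 0,"wz": 0,"x": -0.0155,"y": 0.0416,"z": 0,"jaw": -1},
    {"wx": 0,"wy": 0,"wz": 0,"x": -0.0155,"y": 0.0416,"z": 0,"jaw": -1},
    {"wx": 0,"wy": 0,"wz": 0,"x": -0.0155,"y": 0.0416,"z": 0,"jaw": -1},
    {"wx": 0,"wy": 0,"wz": 0,"x": -0.0155,"y": 0.0416,"z": 0,"jaw": -1},
    {"wx": 0,"wy": 0,"wz": 0,"x": -0.0155,"y": 0.0416,"z": 0,"jaw": -1},
    {"wx": 0,"wy": 0,"wz": 5.5,"x": 0,"y": 0,"z": 0,"jaw": -1},
    {"wx": 0,"wy": 0,"wz": 0,"x": 0,"y": 0,"z": 0,"jaw": -1},
    {"wx": 0,"wy": 0,"wz": 0,"x": 0,"y": 0,"z": 0,"jaw": -1},
  ],
)

```text
time_s: 6.3
ee_pos: [0.5833, 0.091, 0.1948]
tcp_rot: [[-0.999, -0.039, -0.002], [-0.039, 0.999, -0.0], [0.002, -0.0, -1.0]]
force: [0.1, -1.0, 0.3]
gripper_width: -0.0003
gripper_force: 0.0
```

```bash
python3 g.py "[.586,.0893,.065,182.1]"; python3 -c "
from h import *
cv2.imwrite('pics/w2.png',camera('wrist'))"
```

```text
t 6.3 pos [0.5833 0.091  0.1948] yaw -177.76 F [ 0.1 -1.   0.3] q [  2.1  11.5 100.1  -0.   68.5 -90.2]
shift tool [-0.0029 -0.0018  0.1298] wz 0.14 tilt [-1.7e-03 -3.0e-04 -1.0e+00]
```

View pics/w2.png

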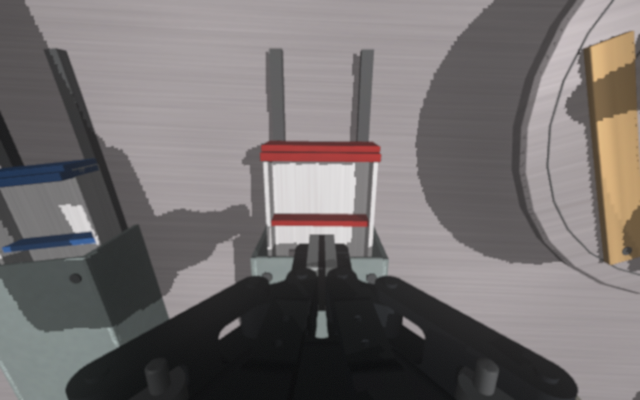

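The wrist view shows the red lip's inner edge at about row 160 across columns 262–380, the divider at row 220, and the fingers centred at about column 321. I'll check both with the calibration.

```bash
python3 -c "
from h import *
print(ray('wrist',[(262,161),(380,161),(272,216),(367,216)],[.062,.062,.044,.044]).round(4))"
```

```text
[[0.5562 0.0355 0.062 ]
 [0.552  0.1431 0.062 ]
 [0.6167 0.0408 0.044 ]
 [0.6129 0.1393 0.044 ]]
```

Request:
step_arm(
  steps=[
    {"wx": 0,"wy": 0,"wz": 0,"x": -0.003,"y": -0.001,"z": 0.04,"jaw": -1},
    {"wx": 0,"wy": 0,"wz": 0,"x": 0,"y": 0,"z": 0.04,"jaw": -1},
    {"wx": 0,"wy": 0,"wz": 0,"x": 0,"y": 0,"z": 0.03,"jaw": -1},
    {"wx": 0,"wy": 0,"wz": 0,"x": 0,"y": 0,"z": 0.014,"jaw": -1},
    {"wx": 0,"wy": 0,"wz": 0,"x": 0,"y": 0,"z": 0.006,"jaw": -1},
    {"wx": 0,"wy": 0,"wz": 0,"x": 0,"y": 0,"z": 0,"jaw": -1},
  ],
)

```text
time_s: 6.95
ee_pos: [0.5871, 0.0898, 0.0663]
tcp_rot: [[-0.999, -0.037, 0.0], [-0.037, 0.999, 0.0], [-0.0, 0.0, -1.0]]
force: [-0.2, 0.5, 0.8]
gripper_width: -0.0003
gripper_force: 0.0
```

Request:
step_arm(
  steps=[
    {"wx": 0,"wy": 0,"wz": 0,"x": 0.01,"y": 0,"z": 0,"jaw": -1},
    {"wx": 0,"wy": 0,"wz": 0,"x": 0.01,"y": 0,"z": 0,"jaw": -1},
    {"wx": 0,"wy": 0,"wz": 0,"x": 0.01,"y": 0,"z": 0,"jaw": -1},
    {"wx": 0,"wy": 0,"wz": 0,"x": 0.008,"y": 0,"z": 0,"jaw": -1},
    {"wx": 0,"wy": 0,"wz": 0,"x": 0.008,"y": 0,"z": 0,"jaw": -1},
  ],
)

```text
time_s: 7.45
ee_pos: [0.5419, 0.0888, 0.068]
tcp_rot: [[-0.999, -0.037, 0.004], [-0.037, 0.999, 0.0], [-0.004, 0.0, -1.0]]
force: [2.1, -0.6, 2.4]
gripper_width: 0.0001
gripper_force: 1.5
```

Request:
step_arm(
  steps=[
    {"wx": 0,"wy": 0,"wz": 0,"x": 0.01,"y": 0,"z": 0,"jaw": -1},
    {"wx": 0,"wy": 0,"wz": 0,"x": 0.01,"y": 0,"z": 0,"jaw": -1},
    {"wx": 0,"wy": 0,"wz": 0,"x": 0.01,"y": 0,"z": 0,"jaw": -1},
    {"wx": 0,"wy": 0,"wz": 0,"x": 0.01,"y": 0,"z": 0,"jaw": -1},
    {"wx": 0,"wy": 0,"wz": 0,"x": 0.01,"y": 0,"z": 0,"jaw": -1},
  ],
)

```text
time_s: 7.95
ee_pos: [0.4899, 0.0868, 0.0662]
tcp_rot: [[-0.999, -0.037, -0.0], [-0.037, 0.999, 0.0], [0.0, 0.0, -1.0]]
force: [3.8, 1.7, 1.4]
gripper_width: -0.0001
gripper_force: 1.5
```

Request:
step_arm(
  steps=[
    {"wx": 0,"wy": 0,"wz": 0,"x": 0.007,"y": 0,"z": 0,"jaw": -1},
    {"wx": 0,"wy": 0,"wz": 0,"x": 0.004,"y": 0,"z": 0,"jaw": -1},
    {"wx": 0,"wy": 0,"wz": 0,"x": 0.003,"y": 0,"z": 0,"jaw": -1},
    {"wx": 0,"wy": 0,"wz": 0,"x": 0.002,"y": 0,"z": 0,"jaw": -1},
  ],
)

```text
time_s: 8.35
ee_pos: [0.4742, 0.0862, 0.0658]
tcp_rot: [[-0.999, -0.037, -0.001], [-0.037, 0.999, 0.0], [0.001, 0.0, -1.0]]
force: [2.8, 1.2, -2.6]
gripper_width: 0.0001
gripper_force: 1.3
```

Request:
step_arm(
  steps=[
    {"wx": 0,"wy": 0,"wz": 0,"x": 0.003,"y": 0,"z": 0,"jaw": -1},
    {"wx": 0,"wy": 0,"wz": 0,"x": 0.002,"y": 0,"z": 0,"jaw": -1},
  ],
)

```text
time_s: 8.55
ee_pos: [0.4729, 0.0859, 0.0666]
tcp_rot: [[-0.999, -0.037, 0.008], [-0.037, 0.999, 0.0], [-0.008, -0.0, -1.0]]
force: [11.2, 0.2, -9.1]
gripper_width: -0.0004
gripper_force: 5.7
```

At the stop: 11 N at x = 0.473, where 0.472 was expected. I'll hold briefly, back off into the bay and rise clear.

Request:
step_arm(
  steps=[
    {"wx": 0,"wy": 0,"wz": 0,"x": 0.001,"y": 0,"z": 0,"jaw": -1},
    {"wx": 0,"wy": 0,"wz": 0,"x": 0,"y": 0,"z": 0,"jaw": -1},
    {"wx": 0,"wy": 0,"wz": 0,"x": -0.012,"y": 0,"z": 0,"jaw": -1},
    {"wx": 0,"wy": 0,"wz": 0,"x": -0.012,"y": 0,"z": 0,"jaw": -1},
    {"wx": 0,"wy": 0,"wz": 0,"x": 0,"y": 0,"z": 0,"jaw": -1},
    {"wx": 0,"wy": 0,"wz": 0,"x": 0,"y": 0,"z": -0.03,"jaw": -1},
    {"wx": 0,"wy": 0,"wz": 0,"x": 0,"y": 0,"z": -0.045,"jaw": -1},
    {"wx": 0,"wy": 0,"wz": 0,"x": 0,"y": 0,"z": -0.045,"jaw": -1},
    {"wx": 0,"wy": 0,"wz": 0,"x": 0,"y": 0,"z": -0.03,"jaw": -1},
    {"wx": 0,"wy": 0,"wz": 0,"x": 0,"y": 0,"z": 0,"jaw": -1},
  ],
)

```text
time_s: 9.55
ee_pos: [0.496, 0.0869, 0.222]
tcp_rot: [[-0.999, -0.037, 0.009], [-0.037, 0.999, 0.0], [-0.009, -0.0, -1.0]]
force: [1.0, -1.1, -1.3]
gripper_width: -0.0003
gripper_force: 0.0
```

```bash
python3 g.py "[.5,.0893,.2,182.1]"; python3 -c "
from h import *
cv2.imwrite('pics/s2.png',camera('scene'))"
```

```text
t 9.55 pos [0.496  0.0869 0.222 ] yaw -177.86 F [ 1.  -1.1 -1.3] q [  2.   -1.1 110.7  -0.   69.9 -90.2]
shift tool [-0.0038  0.0022  0.022 ] wz 0.04 tilt [ 9.5e-03  1.0e-04 -1.0e+00]
```

View pics/s2.png

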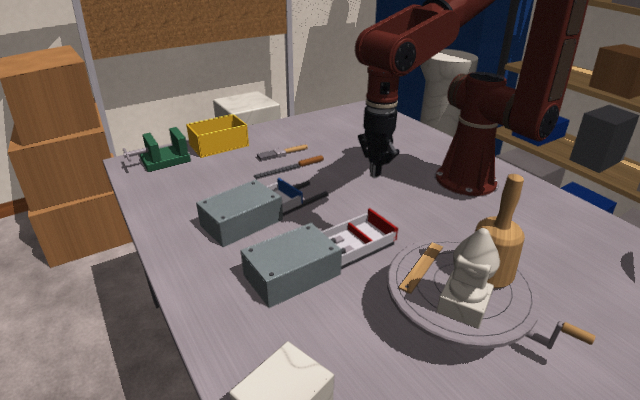

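The red tray is fully out, with its lip at (382,223) and the chisel ends showing. The blue tray is home at (290,188), the fingers are clear, and the other things haven't moved.

```bash
python3 -c "
from bench import *
print(job_done())"
```

```text
the job is handed in; nothing more can be done
None
```

The blue-fronted tray is pushed fully home and the red-fronted chisel tray is drawn out to its stop. The fingers are clear, nothing else looks moved in the last picture, and the job was handed in at about 9.6 s; no verdict was shown.

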